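# Bolt the document case shut

## Robot

A 6-joint arm with a two-finger parallel gripper is mounted at the origin on the work surface. World frame = base frame: x ahead of the robot, y to its left, z up, the work surface at z = 0. Lengths are in m, angles in rad, forces in N, time in s.
With the tool pointing down it reaches from about 0.375 to 0.9 m from the base axis. Payload 3.1 kg.
Tool frame: the origin (TCP) lies between the finger pads; the fingertips stand 22 mm ahead of it and the grasp point (between the pads) lies 3 mm ahead of it; z points along the fingers, y is the line along which they close (so a half turn about z gives the same grasp; the last joint's range is limited). The gripper opens to 87 mm and grips with 3 to 60 N. Pads are 19 mm wide; open, the fingers measure 117 mm over their backs; the gripper's body (75 mm by 190 mm) begins 51 mm behind the grasp point.
Start: joints at [1.052, 0.527, 1.433, -0, 1.181, -0.178], TCP at [0.208, 0.589, 0.205] pointing down, gripper open.
Joint ranges: [-3.08, 3.08], [-0.75, 2.2], [0.22, 2.44], [-1.43, 4.57], [0, 2.65], [-2.85, 2.85]. Speed limits (rad/s): [2.79, 2.79, 3.14, 3.14, 3.14, 3.14].

## Interface

Orientations are given as a unit quaternion [x, y, z, w].
In Python, from rig import get_obs, camera, get_calibration, hand_in, cut_out gives the robot as it stands.
- The arm moves only by the shell command python3 -m inch 'ROWS' [OPENING] [FORCE]. ROWS is JSON, one flat list of numbers, 6 for each row, row after row: the shift along the tool's x, y, z scaled (see below), then the turn, a rotation vector about the tool's x, y, z scaled (see below). A call has 1 to 20 rows; each row is the pose to reach, as a shift and turn from the pose commanded when the call began, along the tool's axes at that moment; what a row does not reach only later rows make up. The controller multiplies each number of a shift by 0.08 m and each number of a turn by 90 degrees. A row lasts 1/12 s, in which the tool goes at most 41.7 mm and 7.16 degrees, less where a joint would pass 70% of its speed; a pose out of reach is approached as far as the arm can. A call with a number of a shift or a turn outside -1 to 1 is refused whole. A call with a gripper value outside its range is refused whole. OPENING is the finger opening in mm, from 0 to 87, set as the call begins (- or left out, the last holds). The fingers move at their own pace and stop on an object; FORCE is the grip in N (left out, the last holds). Time passes only in rows, so rows that repeat a pose let the fingers close. It gives the time, the measured TCP pose, the force, the opening and the grip force at its end, in the units of the state.
- get_obs(): the state, without advancing time (a new reading comes with each control period).
- camera(name): name is "side" or "top"; returns the picture (420x560x3 uint8, red, green, blue); there is no depth.
- get_calibration(name): a dict with "vertical_fov" (degrees; the focal length in pixels is half the picture's height over the tangent of half this angle, whatever the lens; pixels are square), "cx", "cy" (the principal point, pixels), "D" ([k1, k2, p1, p2, k3] as OpenCV has them; the pictures are not rectified), "T" (4x4, takes a point from camera to world coordinates). Camera axes: x right, y down, z forward; pixel columns grow to the right and rows downward; lengths in m; the calibration is good to about 2 mm. A picture is of the moment at which its call begins. get_calibration takes no time and is no camera call.
- hand_in(): hands the job in; it is judged then, once.
Trained networks look in the newest picture that a camera, given by its name, has taken for a name from the list of things; names that differ only in an ending like _2 or _b are one class to them, and where a whole thing is asked for, a point or a joint stands for the part that bears it (a point fixed in the world has none). Each returns a list of dicts, best first, with "conf" (0 to 1); they miss things now and then, are a little off and sometimes report something else, mostly with a low value. They report only what shows in the picture. A call takes as long as a camera call.
- cut_out(camera, thing): "region" (420x560 bool, what is visible of it) and "bbox" ([left, top, right, bottom] in pixels, round what is visible of it).
The state is a dict: "time": time; "q": joint angles; "joint_velocities": joint speeds; "joint_torque": joint torques, N m; "position": TCP position; "tool_rot": TCP orientation; "ft_force": force on the tool from outside, world axes, zero at the start; "moment": the same for the moment, N m; "grip_width": finger opening in m; "grip_force": force on a finger pad.
Only numpy, scipy, OpenCV 4.12 (cv2) and the standard library are available. Lean on these libraries where they do the work, as an engineer would, in place of code of your own. Each camera call takes 0.05 s, during which the arm holds its last target. There are 200 camera calls.

## Task

Lock the grey document case on the desk: push the post of the slotted disc round until the slot lines up with the bolt, then push the bolt by its tab through the disc until it is fully home in the keeper. Use nothing but the fingers for it, pick nothing up, and leave the other things on and around the case where they are.

Things in the scene. Friction and masses are not known exactly. Their poses are not given: they have to be found in the camera images.
- case: grey steel document case, fixed, 240 (x) x 340 (y) x 80 mm high; origin: centre of its underside, z up. The lock lies on its top along the line case x = 0: disc axis at case y -40 mm, strap guide of the bolt y 5 to 25, keeper strap y -93 to -79 (straps 34 mm wide, 20 mm high). The bolt comes from the +y side and moves towards -y
- disc (a joint): disc angle, rad, counter-clockwise from above positive. At 0, and equally at pi, the slot is parallel to the bolt, which then can pass; in between the disc blocks it. Post points to case -x at 0, -y (above the keeper) at pi/2, +x at pi. Starts 0.6 to 2.54, stops at -0.4 and 3.54, no detent. Stays where left (friction: 1 N at the post). The round bolt nose trues up the last 0.1 rad
- slot (a point): point on the disc's axis at the level of the disc's upper face, 20 mm above the case top; its y axis lies along the slot, its x axis points away from the post. Disc 64 mm in diameter, 20 mm high, with a straight slot 16 mm wide right across its face, 15 mm deep
- post (a point): centre of the top of the disc's post. A flat arm, 12 mm wide, lies on the disc and runs out to one side, square to the slot, at 20 to 26 mm above the case top (clear above bolt and straps); at its end, 50 mm from the disc's axis, stands the round post, 14 mm in diameter, from 26 to 60 mm above the case top
- bolt (a joint): travel of the bolt, m: 0 fully drawn back, 0.090 fully home (a hard stop). Starts between 0 and 0.008; an aligned disc lets it through, else its nose stops on the disc at about 0.010. Friction about 2 N; stays where it is left. Bolt 10 x 10 mm, 130 mm long
- tab (a point): centre of the top edge of the bolt's upright tab: a plate 24 mm wide (case x), 7 mm thick (case y), reaching 55 mm above the case top, 6 mm from the rear (+y) end of the bolt; push its +y face towards the case's -y
- nose (a point): foremost point of the bolt's rounded nose, 11 mm above the case top; when fully home it has gone through the disc and lies in the keeper
- tape: roll of clear adhesive tape lying flat on the case, 60 mm across, 19 mm high; origin at the centre of its underside. Not part of the job: leave it alone
- stamp: hand stamp standing on the case: 40 x 24 mm base, wooden knob, 54 mm high; origin at the centre of its underside. Not part of the job: leave it alone
- glue: white glue stick standing on the case, 26 mm across, 60 mm high; origin at the centre of its underside. Not part of the job: leave it alone
- stapler: black stapler on the desk beside the case, 135 x 36 mm, about 50 mm high; origin at the centre of its underside. Not part of the job: leave it alone
- mug: white mug on the desk, 80 mm across, 92 mm high; origin at the centre of its underside. Not part of the job: leave it alone
- pencup: dark round pen cup with pens on the desk, 80 mm across, 100 mm high, pens to about 150 mm; origin at the centre of its underside. Not part of the job: leave it alone
- punch: two-hole paper punch on the desk, 100 x 110 mm, about 65 mm high; origin at the centre of its underside. Not part of the job: leave it alone

How it is judged:
On the way:
1. the slot is lined up with the bolt (within 0.26 rad) while the bolt is still out of the disc (angle between the y axis of slot and the y axis of case, either way round below 0.26 rad and value of joint bolt below 0.025 m), for 0.1 s.
At the end, for the whole second after the job is handed in: The bolt is fully home (within 5 mm of its stop) through the slot of the lined-up disc (within 0.15 rad), both are at rest, and the things around are where they were (within 30 mm) (value of joint bolt above 0.085 m and angle between the y axis of slot and the y axis of case, either way round below 0.15 rad and velocity of joint bolt below 0.01 m/s and velocity of joint disc between -0.05 and 0.05 rad/s); the robot touches nothing.
It fails at once if one of the things standing around (tape, stamp, glue) is moved, knocked or lifted by more than 30 mm (distance of any of tape, stamp, glue from where it was at the start of the episode above 0.03 m).
It fails at once if one of the things standing around (stapler, mug, pencup, punch) is moved, knocked or lifted by more than 30 mm (distance of any of stapler, mug, pencup, punch from where it was at the start of the episode above 0.03 m).
It fails at once if the bolt is forced through a disc that is not lined up (value of joint bolt above 0.04 m and angle between the y axis of slot and the y axis of case, either way round above 0.26 rad).
It fails at once if the case or its lock is pushed with the arm or the gripper's body instead of the fingers (over 5 N) (contact force between the arm and case above 5 N).
It also fails if it takes over 45 s, if anything falls off the work surface, if the arm or the gripper's body presses on something with over 40 N, if the wrist force passes 120 N, or if a joint passes its speed limit or range.

## Working session

There is one attempt and no reset: what is moved stays moved. The work goes in short steps, Python scripts to look and compute and a shell command to move; the robot and the scene stay as the last step left them, time stands still between calls to the robot, and variables do not carry over. Pictures are saved under pics/ and viewed, at most 11 in all, crops included, and the job is handed in when it is done.

```bash
ls; mkdir -p pics; python3 - <<'E'
from rig import *
import cv2,numpy as np
for c in("side","top"):
    im=camera(c);cv2.imwrite(f"pics/{c}0.png",im[:,:,::-1])
    k=get_calibration(c);print(c,k["vertical_fov"],k["cx"],k["cy"],k["D"],np.round(k["T"],3).tolist())
    for t in["case","disc","post","bolt","tab","tape","stamp","glue"]:
        r=cut_out(c,t)[:2]
        print(t,[(round(d["conf"],2),[int(v) for v in d["bbox"]]) for d in r])
print(get_obs())
E
```

```text
pics
side 55.73534496528554 280.03009876812587 207.42518041689925 [-0.01853568  0.          0.          0.          0.        ] [[0.953, -0.188, 0.235, 0.434], [-0.302, -0.587, 0.751, -0.595], [-0.003, -0.787, -0.617, 0.623], [0.0, 0.0, 0.0, 1.0]]
case [(0.86, [191, 164, 324, 305]), (0.56, [260, 147, 292, 175])]
disc [(0.56, [246, 210, 270, 235]), (0.44, [260, 148, 293, 175])]
post [(0.82, [238, 211, 273, 238])]
bolt [(0.86, [251, 166, 262, 212])]
tab [(0.75, [254, 166, 265, 208]), (0.5, [314, 189, 358, 228])]
tape [(0.87, [279, 171, 306, 192])]
stamp [(0.72, [289, 235, 312, 266])]
glue [(0.57, [215, 155, 226, 183])]
top 57.041338596466105 279.0126763315365 213.76148916793295 [-0.068311  0.        0.        0.        0.      ] [[-0.012, -0.986, 0.166, 0.484], [-1.0, 0.015, 0.011, 0.048], [-0.014, -0.166, -0.986, 0.897], [0.0, 0.0, 0.0, 1.0]]
case [(0.6, [189, 160, 368, 308])]
disc [(0.85, [285, 218, 329, 248])]
post [(0.96, [282, 220, 330, 251])]
bolt [(0.66, [219, 204, 281, 235])]
tab [(0.73, [220, 207, 281, 230])]
tape [(0.59, [222, 168, 251, 193])]
stamp [(0.82, [342, 197, 355, 217]), (0.55, [219, 205, 282, 232])]
glue [(0.76, [194, 242, 214, 254])]
{'time': 0.9, 'q': array([ 1.05253151e+00,  5.27468788e-01,  1.43270120e+00, -4.58850934e-05,
        1.18140403e+00, -1.78527924e-01]), 'joint_velocities': array([-1.02603525e-03,  4.35759983e-05,  4.09680238e-04, -1.31295627e-03,
       -1.19402221e-04, -7.50910065e-04]), 'joint_torque': array([ 6.57094074e-05, -4.39997900e+01, -1.76989353e+01,  6.33471971e-02,
        5.04087028e-02, -1.37931769e-05]), 'position': array([0.20826358, 0.5892537 , 0.20496721]), 'tool_rot': array([1.69044107e-01, 9.85608487e-01, 1.51018876e-06, 2.31303515e-05]), 'ft_force': array([ 0.63990375,  0.2598897 , -0.24026247]), 'moment': array([-0.0260549 ,  0.03278126, -0.05261778]), 'grip_force': 0.0, 'grip_width': 0.08704650500986277}
```

```bash
python3 - <<'E'
import cv2
for c,(x0,y0,x1,y1) in {"side":(170,120,380,320),"top":(160,130,400,310)}.items():
    im=cv2.imread(f"pics/{c}0.png")[y0:y1,x0:x1]
    s=800/(x1-x0) if c=="top" else 3
    cv2.imwrite(f"pics/{c}0c.png",cv2.resize(im,None,fx=s if c=="side" else 10/3,fy=s if c=="side" else 10/3,interpolation=cv2.INTER_CUBIC))
E
```

```text
(no output)
```

View pics/side0c.png

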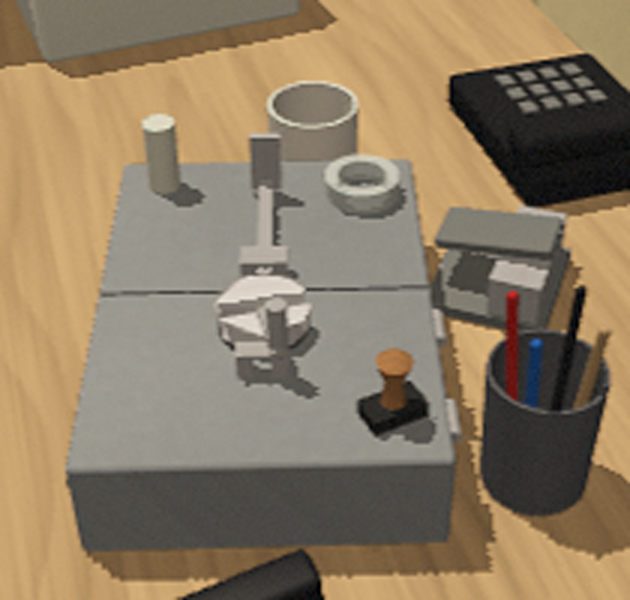

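View pics/top0c.png

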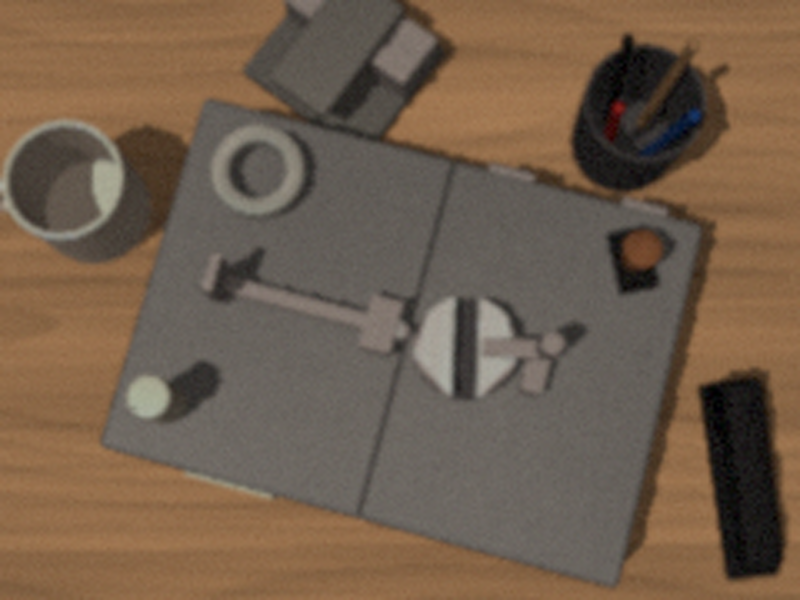

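View pics/side0.png

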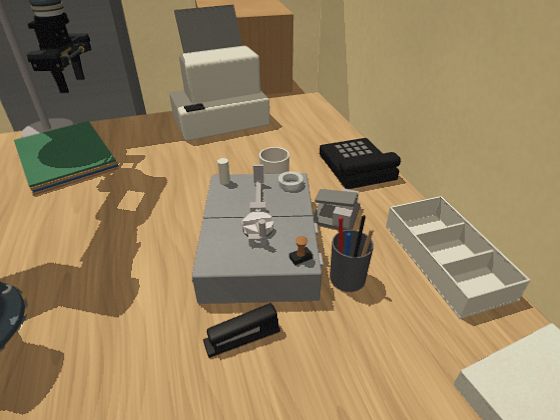

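The side view shows the post top at about (262,221) px and the tab top at (258,166) px. In the top view they are at about (326,233) and (224,211) px. The bolt is drawn back, and the disc points roughly toward the keeper, with its slot across the bolt.

```bash
cat > h.py <<'E'
from rig import *
import cv2,numpy as np
def ray(c,p):
    k=get_calibration(c);f=210/np.tan(np.radians(k["vertical_fov"])/2)
    K=np.array([[f,0,k["cx"]],[0,f,k["cy"]],[0,0,1]])
    u=cv2.undistortPoints(np.array([[p]],float),K,np.array(k["D"]))[0,0]
    T=np.array(k["T"]);return T[:3,3],T[:3,:3]@np.array([*u,1])
def onz(c,p,z):
    o,d=ray(c,p);return o+d*(z-o[2])/d[2]
def tri(p,q):
    o,d=ray("top",p);o2,e=ray("side",q)
    s=np.linalg.lstsq(np.c_[d,-e],o2-o,rcond=None)[0]
    a,b=o+s[0]*d,o2+s[1]*e
    return (a+b)/2,np.linalg.norm(a-b)
S=lambda x,y:(170+x/3-.33,120+y/3-.33)
P=lambda x,y:(160+x*.3-.35,130+y*.3-.35)
E
python3 - <<'E'
from h import *
np.set_printoptions(precision=4,suppress=True)
t={"post":(P(551,343),S(276,302)),"tab":(P(213,257),S(265,136)),"glue":(P(149,397),S(158,122)),"stamp":(P(642,249),S(394,359)),"c+x+y":(P(208,100),S(410,162)),"c-x+y":(P(105,443),S(128,164)),"c+x-y":(P(705,225),S(450,468)),"c-x-y":(P(617,585),S(70,470))}
for n,(a,b) in t.items(): print(n,*tri(a,b))
z={n:onz("top",a,.08) for n,(a,b) in t.items() if n[0]=="c"}
s={n:onz("side",b,.08) for n,(a,b) in t.items() if n[0]=="c"}
for w in(z,s):
    A=np.array([w[n][:2] for n in("c+x+y","c-x+y","c+x-y","c-x-y")]);B=np.array([[.12,.17],[-.12,.17],[.12,-.17],[-.12,-.17]])
    c=A.mean(0);M=(A-c).T@B;th=np.arctan2(M[1,0]-M[0,1],M[0,0]+M[1,1]);R=np.array([[np.cos(th),-np.sin(th)],[np.sin(th),np.cos(th)]])
    print("case",c,th);print((A-c)@R-B)
    print("disc expected",c+R@[0,-.04],"seen",onz("top",P(466,348),.1))
    for n in("post","tab","glue","stamp"):
        print(n,(tri(*t[n])[0][:2]-c)@R)
    print("tape",(onz("top",P(259,170),.099)[:2]-c)@R)
E
```

```text
post [ 0.5731 -0.0329  0.1393] 0.00010535222635628729
tab [0.6246 0.1695 0.1335] 0.00874518028660379
glue [0.5441 0.2052 0.1392] 0.00030406729045660456
stamp [ 0.6315 -0.0918  0.1257] 6.892074457413027e-05
c+x+y [0.7467 0.1829 0.0754] 0.0004322070086429175
c-x+y [0.5205 0.2451 0.08  ] 0.000934998064394841
c+x-y [ 0.654  -0.1425  0.0743] 0.00531614500204506
c-x-y [ 0.4285 -0.0762  0.0773] 0.0009217211881308978
case [0.5872 0.0524] -0.27540937321086084
[[-0.0034 -0.0023]
 [ 0.003  -0.0028]
 [-0.0015  0.0017]
 [ 0.0019  0.0034]]
disc expected [0.5763 0.0139] seen [0.5754 0.0158 0.1   ]
post [ 0.0097 -0.086 ]
tab [0.0041 0.1228]
glue [-0.083   0.1353]
stamp [ 0.0819 -0.1267]
tape [0.0752 0.1181]
case [0.5858 0.0488] -0.2876646102509408
[[-0.0042 -0.0027]
 [ 0.0022 -0.0002]
 [-0.0038 -0.0002]
 [ 0.0058  0.0031]]
disc expected [0.5745 0.0105] seen [0.5754 0.0158 0.1   ]
post [ 0.011 -0.082]
tab [0.0029 0.1267]
glue [-0.0844  0.1382]
stamp [ 0.0837 -0.1218]
tape [0.0741 0.1228]
```

```bash
python3 -m inch '[-0.3,-0.28,0,0,0,0,-0.65,-0.6,0,0,0,0,-1,-0.9,0,0,0,0]' 0 20
python3 -m inch '[-0.3,-0.3,0,0,0,0,-0.65,-0.6,0,0,0,0,-1,-0.9,0,0,0,0]'
python3 -m inch '[-0.3,-0.3,0,0,0,0,-0.65,-0.6,0,0,0,0,-1,-0.9,0,0,0,0]'
```

```text
time: 1.15
position: [0.2596, 0.4938, 0.2048]
tool_rot: [0.168, 0.986, -0.0, 0.0]
ft_force: [1.7, -0.5, 0.5]
grip_width: 0.074
grip_force: 0.0
time: 1.4
position: [0.3115, 0.3988, 0.2051]
tool_rot: [0.169, 0.986, 0.0, 0.0]
ft_force: [0.6, 0.6, 0.8]
grip_width: 0.0549
grip_force: 0.0
time: 1.65
position: [0.3631, 0.3042, 0.2052]
tool_rot: [0.169, 0.986, 0.0, 0.0]
ft_force: [0.7, 0.1, 0.5]
grip_width: 0.0349
grip_force: 0.0
```

```bash
python3 -m inch '[-0.3,-0.3,0,0,0,0,-0.65,-0.6,0,0,0,0,-1,-0.9,0,0,0,0]'
python3 -m inch '[-0.3,-0.3,0,0,0,0,-0.65,-0.6,0,0,0,0,-1,-0.9,0,0,0,0]'
python3 -m inch '[-0.3,-0.3,0,0,0,0,-0.65,-0.6,0,0,0,0,-1,-0.9,0,0,0,0]'
python3 -m inch '[-0.3,-0.3,0,0,0,0,-0.44,-0.42,0,0,0,-0.039,-0.44,-0.42,0,0,0,-0.039,-0.44,-0.42,0,0,0,-0.039]'
```

```text
time: 1.9
position: [0.4146, 0.2095, 0.2053]
tool_rot: [0.169, 0.986, 0.0, 0.0]
ft_force: [0.8, -0.0, -0.0]
grip_width: 0.0145
grip_force: 0.0
time: 2.15
position: [0.466, 0.1149, 0.2052]
tool_rot: [0.169, 0.986, 0.0, 0.0]
ft_force: [0.5, 0.2, -0.2]
grip_width: 0.0021
grip_force: 0.0
time: 2.4
position: [0.5174, 0.0203, 0.2052]
tool_rot: [0.169, 0.986, 0.0, 0.0]
ft_force: [1.3, -0.2, -0.1]
grip_width: 0.0009
grip_force: 0.0
time: 2.73
position: [0.5388, -0.022, 0.2048]
tool_rot: [0.14, 0.99, 0.0, -0.0]
ft_force: [-0.4, -0.9, -0.3]
grip_width: 0.0002
grip_force: 0.0
```

```bash
python3 -m inch '[0,0,0.45,0,0,0,0,0,0.89,0,0,0,0,0,0.89,0,0,0,0,0,0.89,0,0,0]'
python3 - <<'E'
from h import *
a=camera("side")[120:320,170:380,::-1];b=camera("top")[130:310,160:400,::-1]
a=cv2.resize(a,(390,371),interpolation=3);b=cv2.resize(b,(410,308),interpolation=3)
o=np.zeros((371,800,3),np.uint8);o[:,:390]=a;o[:308,390:]=b;cv2.imwrite("pics/1.png",o)
E
```

```text
time: 3.07
position: [0.5364, -0.0197, 0.1326]
tool_rot: [0.138, 0.99, 0.0, -0.003]
ft_force: [0.0, 0.8, 1.1]
grip_width: 0.0001
grip_force: 0.0
```

View pics/1.png

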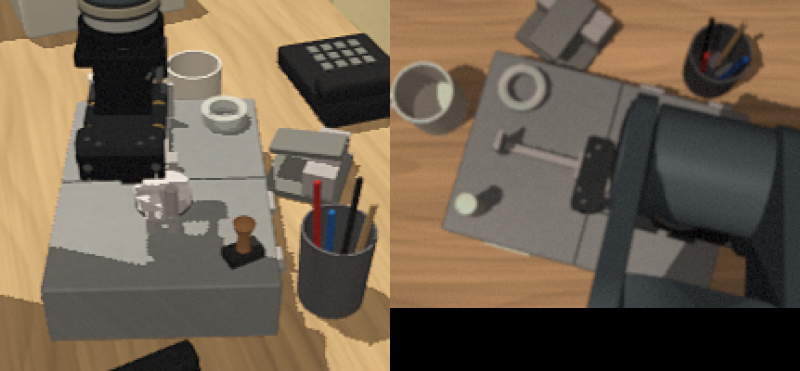

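```bash
python3 - <<'E'
from h import *
o=get_obs();print(o["position"],o["ft_force"])
def proj(c,p):
    k=get_calibration(c);f=210/np.tan(np.radians(k["vertical_fov"])/2);T=np.linalg.inv(np.array(k["T"]))
    q=T[:3,:3]@p+T[:3,3];return q[:2]/q[2]*f+[k["cx"],k["cy"]]
for z in(.112,.134,.183,.3):
    p=np.array([*o["position"][:2],z]);print(z,proj("side",p),proj("top",p))
im=camera("side")[130:280,180:330,::-1];cv2.imwrite("pics/2.png",cv2.resize(im,None,fx=4,fy=4,interpolation=3))
print([(x["conf"],x["bbox"]) for x in cut_out("side","post")])
E
```

```text
[ 0.53957424 -0.02073554  0.13526648] [1.14896897 0.47620234 0.41486073]
0.112 [243.74661631 230.69442611] [318.12114435 250.70244429]
0.134 [243.06027953 222.03416229] [319.0835852  249.89799618]
0.183 [241.43962449 201.58458033] [321.43776161 247.93027758]
0.3 [236.96546805 145.12924195] [328.59920041 241.94444903]
[(0.62, [242.4, 211.9, 273.3, 238.9])]
```

View pics/2.png

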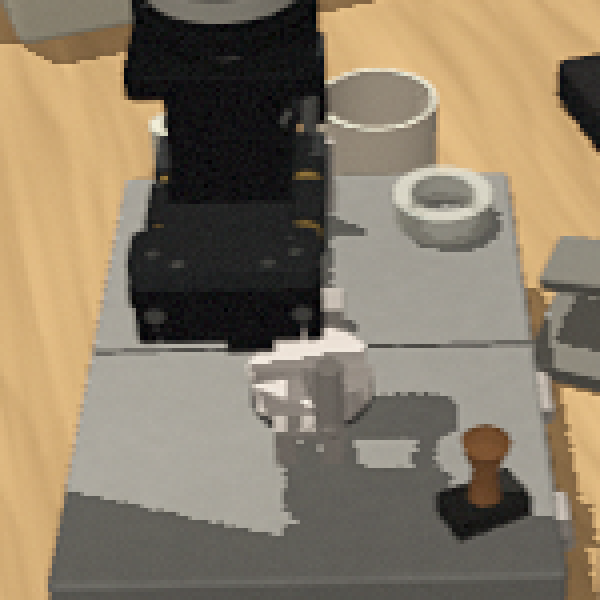

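```bash
python3 - <<'E'
from h import *
def proj(c,p):
    k=get_calibration(c);f=210/np.tan(np.radians(k["vertical_fov"])/2);T=np.linalg.inv(np.array(k["T"]))
    q=T[:3,:3]@p+T[:3,3];return q[:2]/q[2]*f+[k["cx"],k["cy"]]
for s in(-.05,0,.05):
  for z in(.183,.205,.253,.3): print(s,z,proj("side",np.array([.208+.333*s,.589+.943*s,z])))
im=cv2.imread("pics/side0.png")[0:110,0:130];im=cv2.resize(im,None,fx=3,fy=3,interpolation=3)
c2=cv2.resize(cv2.imread("pics/2.png")[280:480,180:440],None,fx=1.5,fy=1.5)
o=np.zeros((330,790,3),np.uint8);o[:,:390]=im;o[:300,400:]=c2;cv2.imwrite("pics/3.png",o)
E
```

```text
-0.05 0.183 [ 67.22254821 104.99201543]
-0.05 0.205 [64.4584051  97.15199475]
-0.05 0.253 [58.1735513  79.32607841]
-0.05 0.3 [51.65765301 60.84484377]
0 0.183 [75.37636788 97.57650244]
0 0.205 [72.81275117 89.92644373]
0 0.253 [66.99254263 72.55842731]
0 0.3 [60.97110767 54.5899335 ]
0.05 0.183 [82.97080891 90.66971785]
0.05 0.205 [80.58710037 83.20252346]
0.05 0.253 [75.18285809 66.27321903]
0.05 0.3 [69.60273154 48.79294035]
```

View pics/3.png

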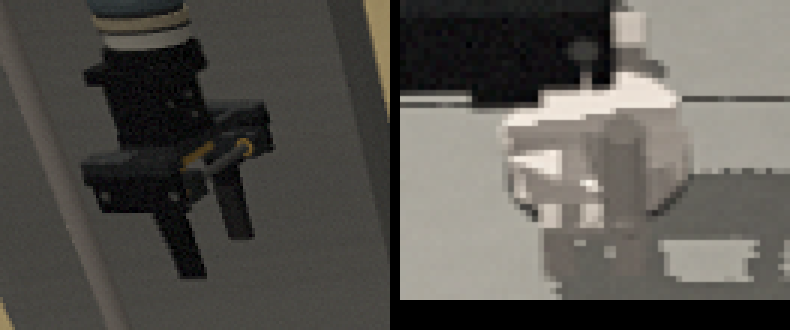

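The fingertips show about 13 px higher in the side picture than the reported pose predicts, both at the start and here. The tool seems to sit about 35 mm higher than I assumed. I'll step clear of the strap, lower gently while watching the force, and measure where the tips appear.

```bash
python3 -m inch '[0.15,0,0,0,0,0,0.15,0,0.15,0,0,0,0.15,0,0.3,0,0,0,0.15,0,0.3,0,0,0]'
python3 - <<'E'
from h import *
im=camera("side");print(get_obs()["position"],get_obs()["ft_force"])
d=(im.max(2)<45)
for r in range(196,246,2): 
    c=np.where(d[r,190:300])[0]+190; print(r,(c.min(),c.max(),len(c)) if len(c) else None)
t=camera("top")
cv2.imwrite("pics/4.png",np.hstack([cv2.resize(im[190:250,215:295,::-1],None,fx=5,fy=5,interpolation=0),cv2.resize(t[200:260,260:340,::-1],None,fx=5,fy=5,interpolation=0)]))
E
```

```text
time: 3.6
position: [0.5269, -0.0179, 0.11]
tool_rot: [0.139, 0.99, 0.0, -0.0]
ft_force: [-0.3, -0.6, -0.0]
grip_width: 0.0004
grip_force: 0.0
[ 0.5274207  -0.01803592  0.11054525] [-0.22663003  0.05124121  0.86420296]
196 (np.int64(211), np.int64(254), 44)
198 (np.int64(211), np.int64(253), 34)
200 (np.int64(213), np.int64(250), 38)
202 (np.int64(207), np.int64(251), 45)
204 (np.int64(207), np.int64(253), 47)
206 (np.int64(206), np.int64(251), 39)
208 (np.int64(206), np.int64(252), 41)
210 (np.int64(206), np.int64(252), 44)
212 (np.int64(206), np.int64(251), 46)
214 (np.int64(206), np.int64(252), 47)
216 (np.int64(206), np.int64(252), 47)
218 (np.int64(207), np.int64(252), 46)
220 (np.int64(208), np.int64(252), 38)
222 (np.int64(208), np.int64(252), 37)
224 (np.int64(208), np.int64(252), 44)
226 (np.int64(209), np.int64(252), 42)
228 None
230 None
232 None
234 None
236 None
238 None
240 None
242 None
244 None
```

View pics/4.png

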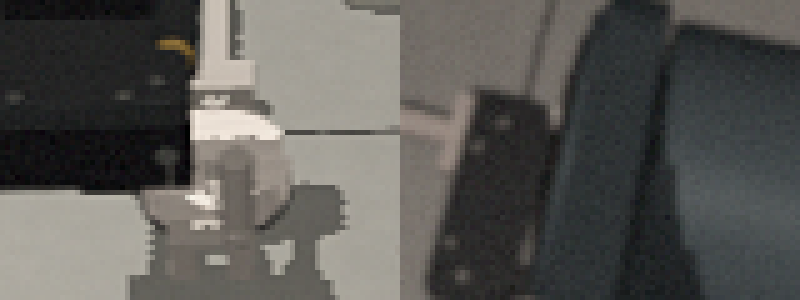

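```bash
python3 -m inch '[0,0,0.05,0,0,0,0,0,0.1,0,0,0,0,0,0.1,0,0,0]'; python3 -m inch '[0,0,0.05,0,0,0,0,0,0.05,0,0,0]'
```

```text
time: 3.95
position: [0.5273, -0.0182, 0.1017]
tool_rot: [0.139, 0.99, -0.0, -0.0]
ft_force: [-0.4, 0.3, 0.4]
grip_width: 0.0008
grip_force: 0.0
time: 4.12
position: [0.527, -0.0181, 0.0973]
tool_rot: [0.139, 0.99, 0.0, -0.0]
ft_force: [-0.6, 0.2, -0.7]
grip_width: 0.0003
grip_force: 0.0
```

No contact even with the nominal tip below the case top, so the offset is real. Now I'll push the post.

```bash
python3 -m inch '[-0.12,0,0,0,0,0,-0.24,0,0,0,0,0,-0.34,0,0,0,0,0,-0.44,0,0,0,0,0]'; python3 -m inch '[-0.1,0,0,0,0,0,-0.2,0,0,0,0,0,-0.3,0,0,0,0,0,-0.3,0,0,0,0,0]'
python3 - <<'E'
from h import *
im=camera("side");print(get_obs()["position"],get_obs()["ft_force"])
print([(x["conf"],x["bbox"]) for x in cut_out("side","post")])
cv2.imwrite("pics/5.png",cv2.resize(im[130:280,180:330,::-1],None,fx=4,fy=4,interpolation=3))
E
```

```text
time: 4.45
position: [0.5622, -0.0281, 0.0978]
tool_rot: [0.139, 0.99, 0.0, -0.0]
ft_force: [-0.8, -0.4, -0.6]
grip_width: 0.0004
grip_force: 0.6
time: 4.78
position: [0.5795, -0.0273, 0.097]
tool_rot: [0.14, 0.99, 0.006, -0.007]
ft_force: [-6.9, 16.4, 7.0]
grip_width: 0.0003
grip_force: 7.4
[ 0.57911639 -0.02776031  0.09682787] [-7.99001584 13.27745058  3.00859044]
[(0.56, [262.8, 233.2, 273.5, 236.1])]
```

View pics/5.png

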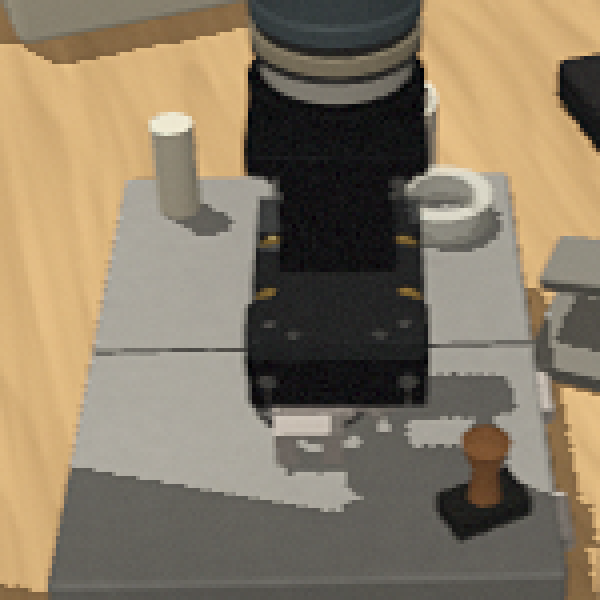

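```bash
python3 -m inch '[0.2,0.05,0,0,0,0,0.6,0.05,0,0,0,0,0.8,0.05,-0.3,0,0,0,1,0.05,-0.7,0,0,0,1,0.05,-1,0,0,0]'; python3 -m inch '[0.3,0.3,0,0,0,0,0.5,0.6,0,0,0,0,0.6,1,0,0,0,0,0.6,1,0,0,0,0]' 87
python3 -m inch '[0,0.5,0,0,0,0,0,1,0,0,0,0,0,1,0,0,0,0,0,1,0,0,0,0]'
python3 - <<'E'
from h import *
a=camera("side")
print(get_obs()["position"],get_obs()["ft_force"])
print([(x["conf"],x["bbox"]) for x in cut_out("side","post")])
b=camera("top")
for t in("post","disc","tab","bolt"):print(t,[(x["conf"],x["bbox"]) for x in cut_out("top",t)])
cv2.imwrite("pics/6s.png",a[:,:,::-1]);cv2.imwrite("pics/6t.png",b[:,:,::-1])
a=cv2.resize(a[130:280,100:330,::-1],None,fx=2,fy=2,interpolation=3);b=cv2.resize(b[150:310,230:370,::-1],None,fx=2.4,fy=2.4,interpolation=3)
o=np.zeros((384,796,3),np.uint8);o[:300,:460]=a;o[:,460:]=b[:384,:336];cv2.imwrite("pics/6.png",o)
E
```

```text
time: 5.3
position: [0.5052, -0.0075, 0.1785]
tool_rot: [0.138, 0.99, 0.0, -0.002]
ft_force: [0.4, 0.1, -0.1]
grip_width: 0.0004
grip_force: 0.0
time: 5.63
position: [0.4842, 0.0856, 0.1784]
tool_rot: [0.137, 0.991, 0.001, 0.001]
ft_force: [0.5, 1.1, 0.5]
grip_width: 0.0194
grip_force: 0.0
time: 5.97
position: [0.5076, 0.1597, 0.1778]
tool_rot: [0.137, 0.991, -0.0, 0.001]
ft_force: [0.2, -1.2, -0.3]
grip_width: 0.0457
grip_force: 0.0
[0.50680669 0.15855732 0.1776256 ] [-0.05759005  0.17075007 -0.51519036]
[(0.92, [243.8, 214.2, 276.0, 236.7])]
post [(0.84, [283.7, 213.2, 324.7, 249.2])]
disc [(0.64, [284.2, 217.0, 325.8, 248.1])]
tab [(0.78, [222.3, 209.8, 270.7, 226.9])]
bolt [(0.55, [329.1, 142.7, 370.7, 186.0]), (0.52, [223.1, 205.0, 266.3, 230.1])]
```

View pics/6.png

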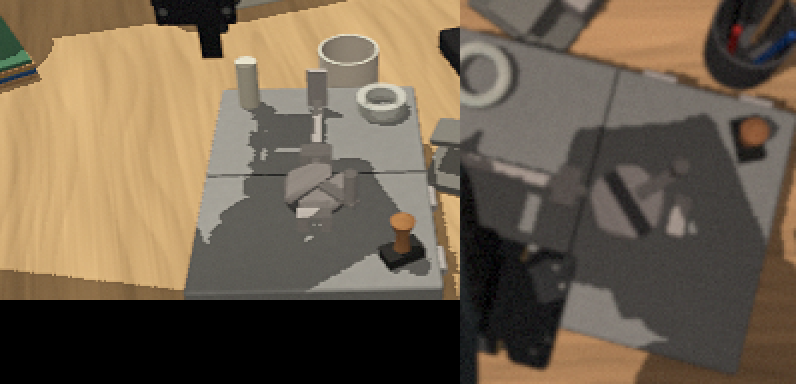

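The post has turned to roughly 45° and now shows at top (321.5,219), side (275,216). The front fingertip shows at side (206,158).

```bash
python3 - <<'E'
from h import *
np.set_printoptions(precision=4,suppress=True)
c=np.array([.5865,.0506]);th=-.28;R=np.array([[np.cos(th),-np.sin(th)],[np.sin(th),np.cos(th)]])
p,e=tri((321.5,219),(275,216.5));print("post",p,e,(p[:2]-c)@R)
p,e=tri((223.5,207),(258,166));print("tab",p,e,(p[:2]-c)@R)
def proj(c,p):
    k=get_calibration(c);f=210/np.tan(np.radians(k["vertical_fov"])/2);T=np.linalg.inv(np.array(k["T"]))
    q=T[:3,:3]@p+T[:3,3];return q[:2]/q[2]*f+[k["cx"],k["cy"]]
o=np.array([.5068,.1586,.1776]);y=np.array([.276,.961,0])
for dz in(-.022,0,.015,.03,.1):
  for s in(-.028,.028):print(dz,s,proj("side",o+y*s+[0,0,dz]),proj("top",o+y*s+[0,0,dz]))
im=cv2.imread("pics/6s.png")
d=im.max(2)<50
for r in range(130,162,3):
    q=np.where(d[r,150:240])[0]+150;print(r,(q.min(),q.max()) if len(q) else None)
E
```

```text
post [ 0.6009 -0.0272  0.1372] 0.0007999905174262731 [ 0.0354 -0.0708]
tab [0.6246 0.1701 0.1304] 0.00878349582154016 [0.0036 0.1253]
-0.022 -0.028 [207.4714 174.2213] [240.469  271.4746]
-0.022 0.028 [210.3877 160.5171] [212.3553 263.6549]
0 -0.028 [206.2604 165.4533] [239.1338 271.2479]
0 0.028 [209.2823 151.9769] [210.1746 263.1924]
0.015 -0.028 [205.4119 159.3101] [238.1759 271.0853]
0.015 0.028 [208.5089 146.0014] [208.6104 262.8607]
0.03 -0.028 [204.5442 153.0279] [237.1766 270.9156]
0.03 0.028 [207.7188 139.8976] [206.9788 262.5147]
0.1 -0.028 [200.2207 121.7257] [231.8768 270.0159]
0.1 0.028 [203.7957 109.5884] [198.3317 260.6808]
130 (np.int64(176), np.int64(219))
133 (np.int64(177), np.int64(216))
136 (np.int64(178), np.int64(217))
139 (np.int64(178), np.int64(217))
142 (np.int64(180), np.int64(213))
145 (np.int64(199), np.int64(212))
148 (np.int64(200), np.int64(209))
151 (np.int64(200), np.int64(209))
154 (np.int64(201), np.int64(210))
157 (np.int64(201), np.int64(210))
160 None
```

```bash
python3 -m inch '[-0.3,-0.4,0,0,0,0,-0.6,-0.8,0,0,0,0]' 0; python3 -m inch '[-0.3,-0.4,0,0,0,0,-0.6,-0.8,0,0,0,0]';python3 -m inch '[-0.3,-0.4,0,0,0,0,-0.56,-0.77,0,0,0,0,-0.56,-0.77,0,0,0,0,-0.56,-0.77,0,0,0,0,-0.56,-0.77,0,0,0,0,-0.56,-0.77,0,0,0,0]'
```

```text
time: 6.48
position: [0.5342, 0.0839, 0.1779]
tool_rot: [0.137, 0.991, 0.0, -0.0]
ft_force: [1.5, 0.3, -0.3]
grip_width: 0.073
grip_force: 0.0
time: 6.65
position: [0.5636, 0.0069, 0.178]
tool_rot: [0.139, 0.99, 0.0, 0.0]
ft_force: [1.2, 0.9, 0.5]
grip_width: 0.0622
grip_force: 0.0
time: 7.15
position: [0.5884, -0.0615, 0.1775]
tool_rot: [0.139, 0.99, 0.0, -0.001]
ft_force: [-0.7, 0.2, 0.4]
grip_width: 0.0229
grip_force: 0.0
```

```bash
python3 -m inch '[0,0,0,0,0,0,0,0,0,0,0,0,0,0,0,0,0,0,0,0,0.3,0,0,0,0,0,0.7,0,0,0,0,0,1,0,0,0,0,0,1,0,0,0,0,0,1,0,0,0]'
python3 -m inch '[0,0.1,0,0,0,0,-0.04,0.2,0,0,0,0,-0.1,0.3,0,0,0,0,-0.15,0.4,0,0,0,0]'
python3 -m inch '[-0.03,0.06,0,0,0,0,-0.05,0.12,0,0,0,0,-0.06,0.18,0,0,0,0,-0.06,0.18,0,0,0,0]'
```

```text
time: 7.82
position: [0.5885, -0.0618, 0.0969]
tool_rot: [0.138, 0.99, 0.0, -0.002]
ft_force: [0.0, 0.5, 0.1]
grip_width: 0.0006
grip_force: 0.0
time: 8.15
position: [0.6131, -0.036, 0.0998]
tool_rot: [0.138, 0.99, -0.001, 0.003]
ft_force: [1.8, -4.9, 0.1]
grip_width: 0.0005
grip_force: 2.0
time: 8.48
position: [0.6187, -0.0213, 0.098]
tool_rot: [0.139, 0.99, 0.0, 0.0]
ft_force: [0.7, -1.3, 0.0]
grip_width: 0.0002
grip_force: 0.1
```

```bash
python3 -m inch '[0,-0.12,0,0,0,0,0,-0.2,-0.3,0,0,0,0,-0.2,-0.7,0,0,0,0,-0.2,-1,0,0,0,0,-0.2,-1,0,0,0]'
python3 -m inch '[0.1,0.5,0,0,0,0,0.2,1,0,0,0,0]'; python3 -m inch '[0.1,0.5,0,0,0,0,0.2,1,0,0,0,0]'; python3 -m inch '[0.1,0.5,0,0,0,0,0.2,1,0,0,0,0,0.2,1,0,0,0,0,0.2,1,0,0,0,0]'
python3 - <<'E'
from h import *
np.set_printoptions(precision=4,suppress=True)
c=np.array([.5865,.0506]);th=-.28;R=np.array([[np.cos(th),-np.sin(th)],[np.sin(th),np.cos(th)]])
a=camera("side");b=camera("top");p=get_obs()["position"];print(p,(p[:2]-c)@R)
cv2.imwrite("pics/7s.png",a[:,:,::-1]);cv2.imwrite("pics/7t.png",b[:,:,::-1])
for k in("side","top"):
    for t in("post","tab"):print(k,t,[(x["conf"],x["bbox"]) for x in cut_out(k,t)])
a=cv2.resize(a[130:280,180:330,::-1],(400,400),interpolation=3);b=cv2.resize(b[160:300,220:360,::-1],(400,400),interpolation=3)
cv2.imwrite("pics/7.png",np.hstack([a,b]))
E
```

```text
time: 8.9
position: [0.6163, -0.039, 0.1826]
tool_rot: [0.139, 0.99, -0.0, 0.004]
ft_force: [1.0, -0.2, 0.9]
grip_width: 0.0
grip_force: 0.0
time: 9.07
position: [0.6199, 0.0417, 0.1775]
tool_rot: [0.142, 0.99, 0.0, -0.001]
ft_force: [0.4, 0.8, -0.2]
grip_width: 0.0006
grip_force: 0.0
time: 9.23
position: [0.6256, 0.1255, 0.1766]
tool_rot: [0.14, 0.99, -0.0, -0.002]
ft_force: [0.7, -0.3, -0.7]
grip_width: 0.0005
grip_force: 0.0
time: 9.57
position: [0.632, 0.2081, 0.1762]
tool_rot: [0.137, 0.991, -0.0, -0.002]
ft_force: [-0.2, -0.5, 0.2]
grip_width: 0.0004
grip_force: 0.0
[0.6326 0.2052 0.1766] [0.0016 0.1613]
side post [(0.67, [243.4, 207.2, 284.1, 237.3]), (0.4, [203.0, 304.2, 281.9, 356.5])]
side tab [(0.73, [255.7, 164.4, 266.6, 212.7])]
top post [(0.78, [283.2, 204.4, 314.2, 249.7]), (0.5, [340.5, 196.6, 357.0, 216.6])]
top tab [(0.77, [236.3, 216.6, 281.4, 231.7])]
```

View pics/7.png

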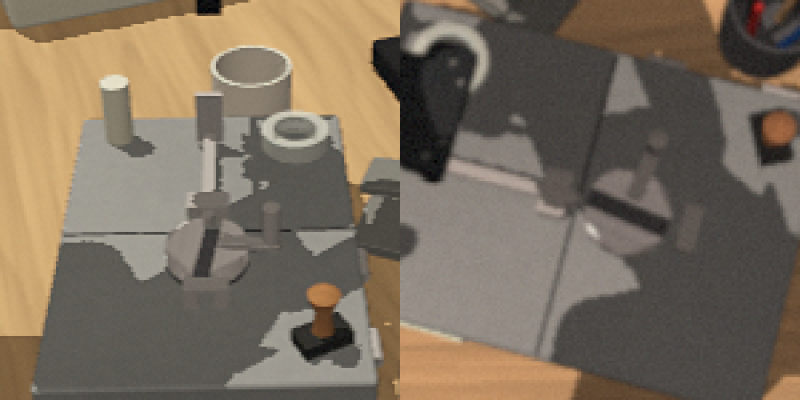

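The disc is nearly lined up. The post is at top (309,208), side (281.6,208), and the slot is visibly within about 0.1 rad of the bolt line. I'll work out the residual.

```bash
python3 - <<'E'
from h import *
np.set_printoptions(precision=4,suppress=True)
c=np.array([.5865,.0506]);th=-.28;R=np.array([[np.cos(th),-np.sin(th)],[np.sin(th),np.cos(th)]])
p,e=tri((309,208.1),(281.5,207.5));print(p,e,(p[:2]-c)@R)
q=lambda x,y:(220+(x-400)*.35-.3,160+y*.35-.3)
s=[onz("top",q(590,198),.1),onz("top",q(665,228),.1)]
b=[onz("top",q(455,168),.09),onz("top",q(545,192),.09)]
f=lambda v:np.degrees(np.arctan2(*(v[0]-v[1])[:2]))
print("slot,bolt deg from y",f(s),f(b),"case",np.degrees(.28),"disc c",(s[0]+s[1])/2)
# slot line fit: dark pixels on disc
im=cv2.imread("pics/7t.png").max(2).astype(float)
x0,x1,y0,y1=286,312,226,244
g=im[y0:y1,x0:x1];m=g<np.percentile(g,22)
yy,xx=np.where(m);P=np.array([onz("top",(x+x0,y+y0),.1)[:2] for x,y in zip(xx,yy)])
u,sv,v=np.linalg.svd(P-P.mean(0));print(np.degrees(np.arctan(v[0][0]/v[0][1])),sv,P.mean(0),len(P))
E
```

```text
[ 0.6227 -0.0028  0.1361] 0.0008529026643805555 [ 0.0496 -0.0413]
slot,bolt deg from y 22.792242889374098 15.825366426955881 case 16.04281826366305 disc c [0.575  0.0162 0.1   ]
24.779542696562004 [0.1537 0.022 ] [0.5758 0.0174] 93
```

About 0.1 rad short, so I'll nudge the post 5–6 mm further.

```bash
python3 -m inch '[-0.1,-0.5,0,0,0,0,-0.2,-1,0,0,0,0]'; python3 -m inch '[-0.1,-0.5,0,0,0,0,-0.2,-1,0,0,0,0]'; python3 -m inch '[-0.1,-0.5,0,0,0,0,-0.2,-1,0,0,0,0,-0.2,-1,0,0,0,0,-0.2,-1,0,0,0,0]'
python3 -m inch '[0,0,0.4,0,0,0,0,0,0.8,0,0,0,0,0,1,0,0,0,0,0,1,0,0,0,0,0,1,0,0,0]'
python3 -m inch '[0,0.1,0,0,0,0,0,0.2,0,0,0,0,0,0.24,0,0,0,0,0,0.27,0,0,0,0,0,0.27,0,0,0,0,0,0.27,0,0,0,0]'
python3 -m inch '[0,-0.12,0,0,0,0,0,-0.27,-0.3,0,0,0,0,-0.27,-0.7,0,0,0,0,-0.27,-1,0,0,0,0,-0.27,-1,0,0,0]'
python3 -m inch '[0.1,0.5,0,0,0,0,0.2,1,0,0,0,0]'; python3 -m inch '[0.1,0.5,0,0,0,0,0.2,1,0,0,0,0]'; python3 -m inch '[0.1,0.5,0,0,0,0,0.2,1,0,0,0,0,0.2,1,0,0,0,0,0.2,1,0,0,0,0]'
python3 - <<'E'
from h import *
np.set_printoptions(precision=4,suppress=True)
c=np.array([.5865,.0506]);th=-.28;R=np.array([[np.cos(th),-np.sin(th)],[np.sin(th),np.cos(th)]])
b=camera("top");p=get_obs()["position"];print(p,(p[:2]-c)@R)
cv2.imwrite("pics/8t.png",b[:,:,::-1])
for n in(7,8):
    im=cv2.imread(f"pics/{n}t.png").max(2).astype(float)
    g=im[226:244,286:312];m=g<np.percentile(g,22)
    yy,xx=np.where(m);P=np.array([onz("top",(x+286,y+226),.1)[:2] for x,y in zip(xx,yy)])
    u,sv,v=np.linalg.svd(P-P.mean(0));print(np.degrees(np.arctan(v[0][0]/v[0][1])),sv)
E
```

```text
time: 10.03
position: [0.6271, 0.1245, 0.1778]
tool_rot: [0.137, 0.991, 0.0, 0.0]
ft_force: [-0.5, -0.7, -0.6]
grip_width: 0.0004
grip_force: 0.0
time: 10.2
position: [0.6201, 0.0409, 0.1779]
tool_rot: [0.139, 0.99, -0.0, 0.0]
ft_force: [0.9, 0.7, -0.1]
grip_width: 0.0004
grip_force: 0.0
time: 10.53
position: [0.6137, -0.0416, 0.1779]
tool_rot: [0.142, 0.99, 0.0, 0.0]
ft_force: [-0.8, -0.3, 1.3]
grip_width: 0.0004
grip_force: 0.0
time: 10.95
position: [0.6134, -0.0368, 0.0971]
tool_rot: [0.138, 0.99, 0.0, -0.001]
ft_force: [-0.0, 0.1, 0.3]
grip_width: 0.0007
grip_force: 0.0
time: 11.45
position: [0.62, -0.0167, 0.0983]
tool_rot: [0.139, 0.99, 0.0, 0.0]
ft_force: [-0.1, -0.1, 0.6]
grip_width: -0.0001
grip_force: 0.0
time: 11.87
position: [0.6171, -0.0398, 0.1831]
tool_rot: [0.139, 0.99, -0.001, 0.005]
ft_force: [0.7, -0.7, -0.0]
grip_width: 0.0009
grip_force: 0.0
time: 12.03
position: [0.6207, 0.0412, 0.1779]
tool_rot: [0.142, 0.99, -0.0, 0.0]
ft_force: [0.5, 0.2, -0.9]
grip_width: 0.0005
grip_force: 0.0
time: 12.2
position: [0.6265, 0.1252, 0.1769]
tool_rot: [0.14, 0.99, -0.0, -0.001]
ft_force: [0.5, 0.4, -0.4]
grip_width: 0.0005
grip_force: 0.0
time: 12.53
position: [0.6328, 0.2078, 0.1766]
tool_rot: [0.137, 0.991, -0.0, -0.001]
ft_force: [-1.1, -0.2, -0.1]
grip_width: 0.0007
grip_force: 0.0
[0.6329 0.2061 0.1766] [0.0016 0.1623]
24.779542696562004 [0.1537 0.022 ]
17.770194523331952 [0.1592 0.0238]
```

```bash
python3 -m inch '[0,0,0.4,0,0,0,0,0,0.8,0,0,0,0,0,1,0,0,0,0,0,1,0,0,0,0,0,1,0,0,0]'
python3 -m inch '[0,-0.1,0,0,0,0,0,-0.2,0,0,0,0,0,-0.3,0,0,0,0,0,-0.4,0,0,0,0,0,-0.5,0,0,0,0,0,-0.5,0,0,0,0]'
```

```text
time: 13.0
position: [0.6332, 0.2039, 0.0966]
tool_rot: [0.14, 0.99, -0.001, -0.001]
ft_force: [0.2, -1.0, 0.6]
grip_width: 0.0004
grip_force: 0.0
time: 13.5
position: [0.623, 0.1658, 0.0987]
tool_rot: [0.139, 0.99, -0.0, 0.001]
ft_force: [0.5, 0.8, -0.5]
grip_width: 0.0006
grip_force: 0.0
```

```bash
python3 -m inch '[0,-0.1,0,0,0,0,0,-0.2,0,0,0,0,0,-0.3,0,0,0,0,0,-0.3,0,0,0,0]'
python3 -m inch '[0,-0.1,0,0,0,0,0,-0.2,0,0,0,0,0,-0.3,0,0,0,0,0,-0.4,0,0,0,0,0,-0.4,0,0,0,0]'
```

```text
time: 13.83
position: [0.6155, 0.1427, 0.0976]
tool_rot: [0.139, 0.99, -0.001, -0.001]
ft_force: [-0.2, 0.2, 0.1]
grip_width: 0.0006
grip_force: 0.0
time: 14.25
position: [0.6065, 0.1117, 0.0975]
tool_rot: [0.139, 0.99, -0.001, -0.001]
ft_force: [0.0, -0.3, 0.4]
grip_width: 0.0001
grip_force: 0.0
```

```bash
python3 - <<'E'
from h import *
camera("side");print([(x["conf"],x["bbox"]) for x in cut_out("side","tab")])
E
python3 -m inch '[0,-0.05,0,0,0,0,0,-0.1,0,0,0,0,0,-0.15,0,0,0,0]'; python3 -m inch '[0,-0.03,0,0,0,0,0,-0.06,0,0,0,0]'; python3 -m inch '[0,-0.03,0,0,0,0,0,-0.06,0,0,0,0]'
```

```text
[(0.65, [257.7, 186.0, 265.3, 232.8])]
time: 14.6
position: [0.6039, 0.1024, 0.0975]
tool_rot: [0.139, 0.99, 0.0, -0.0]
ft_force: [0.9, 2.5, -0.6]
grip_width: 0.001
grip_force: 1.1
time: 14.77
position: [0.6034, 0.1002, 0.0977]
tool_rot: [0.14, 0.99, 0.003, 0.0]
ft_force: [3.6, 15.1, -2.8]
grip_width: 0.0006
grip_force: 7.7
time: 14.93
position: [0.6035, 0.1002, 0.0979]
tool_rot: [0.141, 0.99, 0.007, 0.002]
ft_force: [6.1, 27.7, -4.6]
grip_width: 0.0006
grip_force: 14.1
```

It hit a hard stop at case y 0.052, where fully home was predicted (0.0515). I'll back off and verify.

```bash
python3 -m inch '[0,0.15,0,0,0,0,0,0.35,0,0,0,0,0,0.4,-0.4,0,0,0,0,0.4,-1,0,0,0,0,0.4,-1,0,0,0]'; python3 -m inch '[0,0.5,0,0,0,0,0,1,0,0,0,0,0,1,0,0,0,0,0,1,0,0,0,0,0,1,0,0,0,0]'
python3 - <<'E'
from h import *
np.set_printoptions(precision=4,suppress=True)
c=np.array([.5865,.0506]);th=-.28;R=np.array([[np.cos(th),-np.sin(th)],[np.sin(th),np.cos(th)]])
a=camera("side");r=cut_out("side","tab");print([(x["conf"],x["bbox"]) for x in r])
b=r[0]["bbox"];p=onz("side",((b[0]+b[2])/2,b[1]+.5),.135);print("tab case",(p[:2]-c)@R)
camera("top")
for t in("tab","post","tape","stamp","glue"):print(t,[(x["conf"],x["bbox"]) for x in cut_out("top",t)[:1]])
cv2.imwrite("pics/9.png",cv2.resize(a[130:280,180:330,::-1],(600,600),interpolation=3))
E
```

```text
time: 15.35
position: [0.6144, 0.1238, 0.184]
tool_rot: [0.138, 0.99, 0.0, 0.006]
ft_force: [1.6, -0.3, 0.7]
grip_width: 0.0005
grip_force: 0.0
time: 15.77
position: [0.6317, 0.1999, 0.1773]
tool_rot: [0.138, 0.99, -0.001, -0.0]
ft_force: [-0.4, -0.0, 0.3]
grip_width: 0.0003
grip_force: 0.0
[(0.55, [254.5, 184.3, 267.5, 231.1]), (0.24, [258.7, 150.5, 294.3, 175.9])]
tab case [0.0075 0.0403]
tab [(0.51, [260.9, 217.2, 317.5, 241.7])]
post [(0.85, [284.0, 205.2, 312.0, 249.5])]
tape [(0.51, [225.1, 169.8, 248.0, 172.7])]
stamp [(0.57, [341.6, 195.9, 358.7, 217.1])]
glue [(0.61, [285.4, 202.7, 317.6, 251.4])]
```

View pics/9.png

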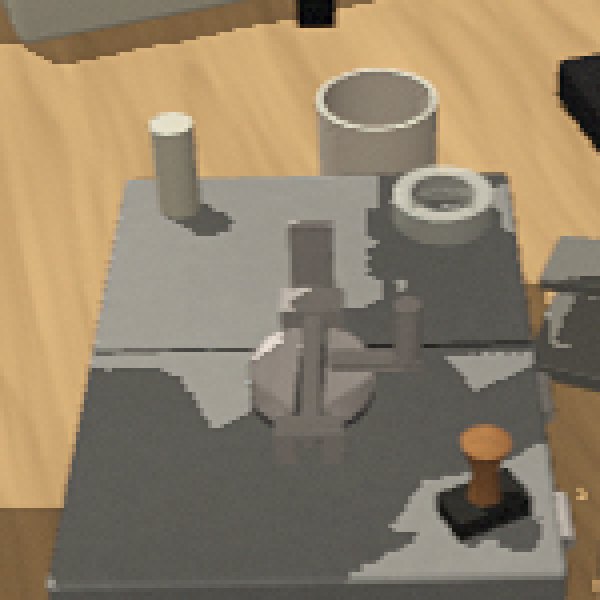

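The bolt runs through the slot into the keeper (crop from about (310,300) to (310,430)). The tab stands just behind the guide, the tool is clear, and nothing else has moved.

```bash
python3 -c "from rig import *;print(hand_in())"
```

```text
the job is handed in; nothing more can be done
None
```

The case looks locked and the job is handed in: the slot is lined up, the bolt was pushed to its hard stop in the keeper, and the tool is clear with nothing else visibly moved; `hand_in()` returned no verdict.

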